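# Snap down the raised lid in the pot press

## Robot

A 6-joint arm with a two-finger parallel gripper is mounted at the origin on the work surface. World frame = base frame: x ahead of the robot, y to its left, z up, the work surface at z = 0. Lengths are in m, angles in rad, forces in N, time in s.
With the tool pointing down it reaches from about 0.225 to 0.875 m from the base axis. Payload 3.4 kg.
Tool frame: the origin (TCP) lies at the very end of the fingers, on their centre line; the grasp point (between the pads) lies 19 mm behind it; z points along the fingers, x is the direction in which the jaws open and shut, and the axes are right-handed (so a half turn about z gives the same grasp; the last joint's range is limited). The gripper opens to 85 mm and grips with 20 to 120 N. Pads are 22 mm wide; open, the fingers measure 114 mm over their backs; the gripper's body (76 mm by 85 mm) begins 54 mm behind the grasp point. The pads swing forward as they close: fully open they stand 13 mm farther back than shut.
Start: joints at [-1.386, 0.276, 1.505, -0, 1.361, -0.121], TCP at [0.173, -0.548, 0.231] pointing down, gripper open.
Joint ranges: [-2.89, 2.89], [-0.75, 2.08], [0.22, 2.7], [-1.18, 4.32], [0.11, 2.71], [-2.7, 2.7]. Speed limits (rad/s): [2.57, 2.57, 3.14, 3.14, 3.14, 3.14].

## Interface

Orientations are given as a unit quaternion [w, x, y, z].
In Python, from rig import manip gives the robot as it stands.
- The arm moves only by the tool carry_out, never from a script. Its argument "series" is a list of rows, each a list of 2 entries, a list of its own where there are three numbers: the shift along the tool's x, y, z in mm, then the turn about the tool's z in degrees. A call has 1 to 10 rows; each row shifts and turns the pose as measured when the row begins, along the tool's axes as they then stand; what a row does not reach is not made up. A row lasts 1/12 s, in which the tool goes at most 41.7 mm and 7.16 degrees, less where a joint would pass 70% of its speed; a pose out of reach is approached as far as the arm can. A call is refused whole if a number of a shift passes 41.7 or a number of a turn 7.16, either way. A call with a gripper value outside its range is refused whole. "fingers" is the finger opening in mm, from 0 to 85.4, set as the call begins (left out, the last holds). The fingers move at their own pace and stop on an object; "squeeze" is the grip in N (left out, the last holds). Time passes only in rows, so rows that do not move let the fingers close. It gives the time, the measured TCP pose, the force and the opening at its end, in the units of the state.
- manip.get_state(): the state, without advancing time (a new reading comes with each control period).
- manip.get_image(name): name is "scene" or "top" or "wrist"; returns a dict with "frame" (480x640x3 uint8, blue, green, red), "K" (3x3 intrinsics, pixels), "rvec" (rotation vector, rad) and "tvec" (3), from world to camera coordinates, as OpenCV has them; the wrist camera has in their place "mount" (4x4, takes a point from camera to tool coordinates, whose origin is the TCP and whose axes are the tool frame's). Camera axes: x right, y down, z forward; pixel columns grow to the right and rows downward; lengths in m; the calibration is good to about 2 mm. The wrist camera is an equidistant fisheye: a pixel r from the principal point sees the ray r / f radians off the axis. A picture is of the moment at which its call begins: read the wrist's pose just before it. There is no depth.
- manip.sign_off(): hands the job in, once; it reports no verdict.
The state is a dict: "clock": time; "qpos": joint angles; "qd": joint speeds; "effort": joint torques, N m; "position": TCP position; "ee_rot": TCP orientation; "contact_force": force on the tool from outside, world axes, zero at the start; "moment": the same for the moment, N m; "width": finger opening in m.
Only numpy, scipy, OpenCV 4.12 (cv2) and the standard library are available. Lean on these libraries where they do the work, as an engineer would, in place of code of your own. Each camera call takes 0.05 s, during which the arm holds its last target. There are 200 camera calls.

## Task

One of the two sample pots in the sliding rack has its snap lid still standing up. Slide the rack along its channel until that pot is centred under the press, push the press's knob down to its stop and hold it there for a moment so the lid is fully home, then let the knob come back up. Finally slide the rack out again until it rests against the stop at the outer end of the channel, with both pots still standing in it, and leave the other things on the bench where they are.

Things in the scene. Friction and masses are not known exactly. Their poses are not given: they have to be found in the camera images.
- press: Bench lid press, fixed to the bench. Origin on the bench surface, straight below the plunger's vertical axis. Its y axis runs along the channel towards the outer end, its x axis points to the grey column. Channel: bed 8 mm thick between two rails 22 mm high, inner faces at x = +-36.5 mm, open for pots and rack from y = -106 to +249 mm. The plunger's 36 mm foot hangs 96 mm above the bench when up.
- press_arm (a point): Top centre of the grey arm over the channel, 152 mm above the bench, 37 mm from the plunger's axis towards the column. The arm is 40 mm wide (y), runs from x = -24 to +98 mm in the press's frame and from 122 to 152 mm above the bench; a 38 mm collar round the plunger rises to 162 mm. The column (36 mm square) stands at x = +78 mm.
- outer_stop (a point): Centre of the face of the dark stop bar at the outer (+y) end of the channel, at y = +249 mm in the press's frame, 14 mm above the bench; the bar's top is 20 mm above the bench.
- knob_top (a point): Centre of the flat top (44 mm across) of the black round knob, 56 mm across, on top of the plunger; 208 mm above the bench when up, and moves down with it.
- plunger (a joint): How far the plunger is pressed down, m: 0 up, 0.022 at its stop. A return spring pushes it back: about 4 N at the start and 11 N at the stop; the lid adds about 5 N over the last 12 mm.
- rack_handle (a point): Grip point of the upright fin of the loose white sliding rack: fin 12 mm thick (x), 36 mm long (y, along the channel), top 110 mm and this point 90 mm above the bench; axes parallel to the press's. The rack (0.35 kg, 70 mm wide) reaches 24 mm from here towards +y and 178 mm towards -y; against the outer stop this point is at y = +225 mm in the press's frame.
- rack_pockets (a point): Point midway between the rack's two pot pockets, on the rack's underside (8 mm above the bench); the pockets lie 32 mm either side of it along y, and the rack's fin 118 mm towards +y.
- pot_raised_mid (a point): Loose white pot (0.12 kg, body 44 mm across) in either of the rack's two pockets, whose grey lid (48 mm across, 14 mm high) stands 12 mm too high with 16 mm of neck showing. The point is on the pot's axis (z) 30 mm above its underside, 44 mm above the bench. The raised lid's top is 86 mm above the bench.
- raised_lid (a joint): How far the raised lid has been pushed down on its pot, m: 0 to 0.002 at the start, about 0.012 when fully home (the press's stop brings it there). It is stiff (5 N) and stays where it is pushed.
- pot_shut_mid (a point): The same kind of pot in the other pocket, its lid already home (lid top 60 mm above its underside, 74 mm above the bench). The point is on its axis 30 mm above its underside.
- beaker: Loose clear beaker, 76 mm across, 75 mm high, bystander behind the channel. Origin at the centre of its underside.
- wash_bottle: Loose white bottle, 64 mm across, 150 mm high, bystander. Origin at the centre of its underside.
- jar: Loose amber jar, 60 mm across, 75 mm high, bystander. Origin at the centre of its underside.
- screw_cap: Loose green screw cap, 38 mm across, 18 mm high, bystander on the robot's side of the press. Origin at the centre of its underside.
- tweezers: Loose steel tweezers lying flat, 142 mm long, about 18 mm wide, 10 mm high, bystander on the robot's side of the channel. Origin near the middle, on the bench; x along their length.
Things that resemble listed ones, but are neither listed nor needed, are in the scene too. What is shaped like the part that bears pot_shut_mid but pink or purple is not meant.

How it is judged:
By the outcome, as a careful person would: the job done as asked, in the order asked, and still so for the second after the job is handed in, with the robot touching nothing.
It also fails if it takes over 72 s, if anything falls off the work surface, if the arm or the gripper's body presses on something with over 40 N, if the wrist force passes 120 N, or if a joint passes its speed limit or range.

## Working session

There is one attempt and no reset: what is moved stays moved. The work goes in short steps, Python scripts to look and compute and a tool call to move; the robot and the scene stay as the last step left them, time stands still between calls to the robot, and variables do not carry over. Pictures are saved under pics/ and viewed, about 8 in all and at most 12, crops included, and the job is handed in when it is done.

Besides the shell and the picture viewer there is one more tool, called after "Request:" as name(argument=value, ...), one argument or row to a line, values as JSON. carry_out: Moves the arm, as the interface text tells. Its arguments: {"type":"object","properties":{"series":{"type":"array","items":{"type":"array"}},"fingers":{"type":"number"},"squeeze":{"type":"number"}},"required":["series"]}

```bash
mkdir -p pics; ls
python3 - <<'E'
from rig import manip
import cv2,pickle
s=manip.get_state();print(s)
d={n:manip.get_image(n) for n in("scene","top")}
pickle.dump(d,open("cams.pkl","wb"))
for n in d: cv2.imwrite(f"pics/{n}0.png",d[n]["frame"])
E
```

```text
pics
{'clock': 0.0, 'qpos': array([-1.38599974e+00,  2.76582580e-01,  1.50613096e+00, -3.33461221e-06,
        1.36072044e+00, -1.21018573e-01]), 'qd': array([-7.89195572e-05, -2.52272937e-03, -5.31594280e-04,  3.86821129e-03,
       -6.87574049e-05,  1.10757637e-03]), 'effort': array([-3.16898866e-05, -4.16776872e+01, -2.45804805e+01, -1.02830209e-04,
        1.08914904e-02, -6.22698224e-06]), 'position': array([ 0.17299987, -0.54779521,  0.23044767]), 'ee_rot': array([-6.28730173e-04,  8.06557555e-01, -5.91154856e-01, -6.72547507e-04]), 'contact_force': array([ 0.42344707,  0.42996263, -0.06488403]), 'moment': array([ 0.02104415,  0.00319892, -0.01738568]), 'width': 0.0856888870940057}
```

View pics/scene0.png

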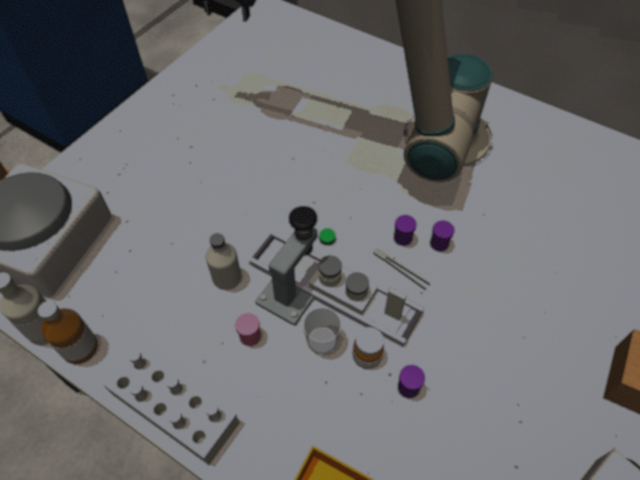

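View pics/top0.png

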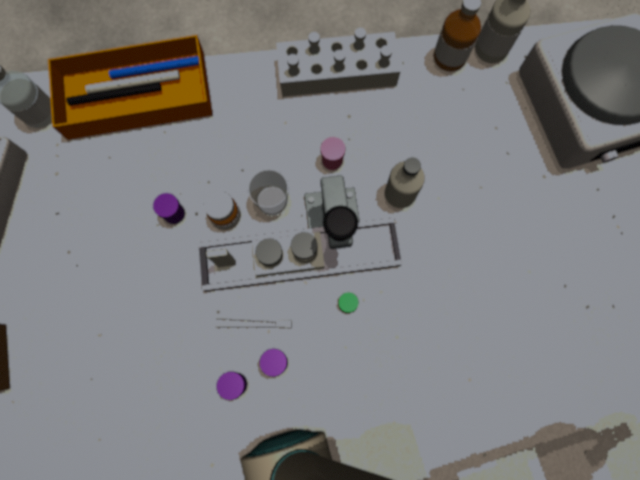

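Scene view: press knob at (303,215), pots (330,268),(357,286), fin (396,305), channel's outer end at lower right. Top view: knob (341,222), pots (269,252),(304,247), fin (220,256), stop bar at the left (205,265). I'll enlarge both views to get better pixels.

```bash
cat > h.py <<'E'
import numpy as np,cv2,pickle
D=pickle.load(open("cams.pkl","rb"))
def plane(n,uv,z):
    d=D[n];R=cv2.Rodrigues(np.float64(d["rvec"]))[0];t=np.float64(d["tvec"]).ravel()
    u=cv2.undistortPoints(np.float64([[uv]]),d["K"],None).ravel()
    r=R.T@np.r_[u,1];c=-R.T@t
    return c+r*(z-c[2])/r[2]
def proj(n,p):
    d=D[n];return cv2.projectPoints(np.float64([p]),np.float64(d["rvec"]),np.float64(d["tvec"]),d["K"],None)[0].ravel()
E
python3 - <<'E'
from h import *
a=cv2.resize(D["top"]["frame"][160:310,190:410],None,fx=3.6,fy=3.6,interpolation=cv2.INTER_CUBIC)
b=cv2.resize(D["scene"]["frame"][195:350,240:435],None,fx=3.8,fy=3.8,interpolation=cv2.INTER_CUBIC)
cv2.imwrite("pics/topc.png",cv2.convertScaleAbs(a,alpha=1.5));cv2.imwrite("pics/scenec.png",cv2.convertScaleAbs(b,alpha=1.5))
E
```

```text
(no output)
```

View pics/topc.png

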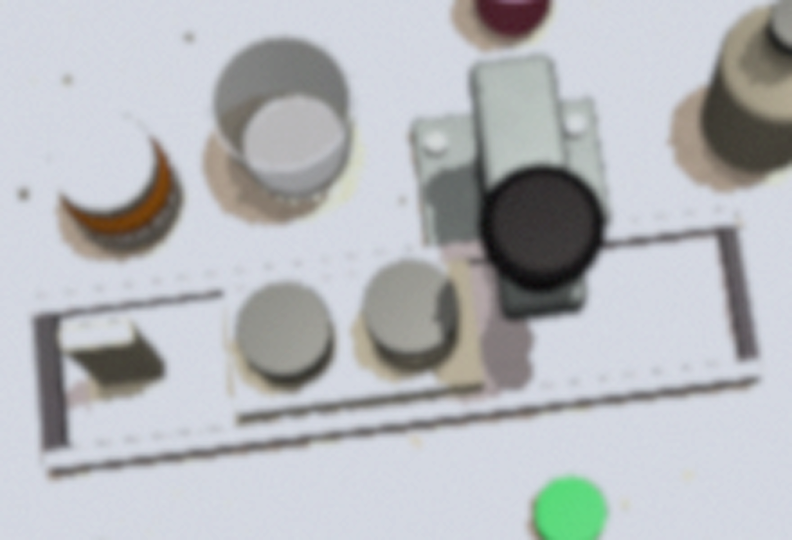

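View pics/scenec.png

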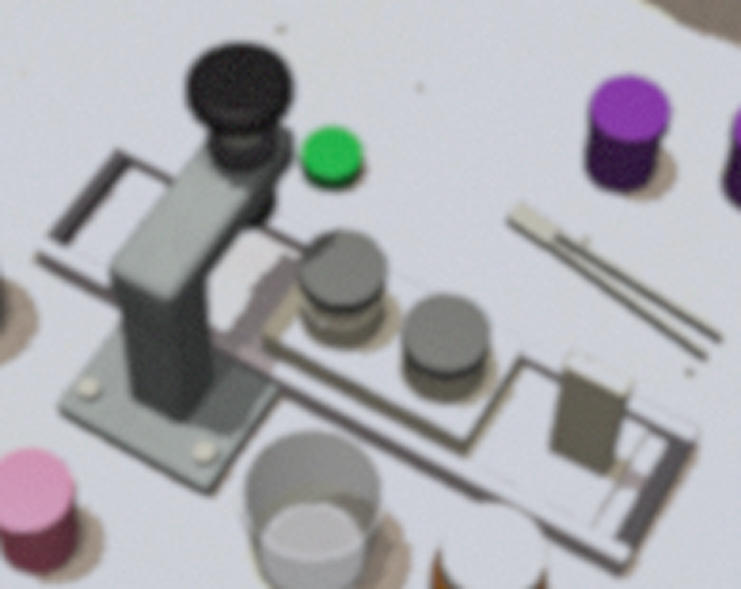

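Run:
```python
from h import *
T=lambda x,y:(190+x/3.6,160+y/3.6)
S=lambda x,y:(240+x/3.8,195+y/3.8)
from scipy.optimize import minimize_scalar
P={"knob":((543,224),(240,84),.208),"inner":((410,300),(343,262),.08),"outer":((284,329),(446,330),.074),"fin":((97,333),(599,371),.110),
"cap":((570,512),(332,153),.018)}
for k,(a,b,z) in P.items():
    g=lambda z:np.linalg.norm(plane("top",T(*a),z)-plane("scene",S(*b),z))
    m=minimize_scalar(g,bounds=(0,.3),method="bounded")
    print(k,"zbest",m.x.round(4),"gap",round(m.fun,4),plane("top",T(*a),z).round(4),plane("scene",S(*b),z).round(4))
# rails: near-side outer bottom edge in top, stop bar top corners
for k,p,z in [("stop face top",(60,318),.02),("stop face bot",(67,445),.02),("inner-end L",(722,232),.02),("inner-end bot",(741,358),.02),("rail out near L",(50,473),0),("rail out near R",(758,381),0)]:
    print(k,plane("top",T(*p),z).round(4))
```

```text
knob zbest 0.1994 gap 0.0044 [ 0.5445 -0.081   0.208 ] [ 0.5504 -0.0737  0.208 ]
inner zbest 0.0861 gap 0.0051 [ 0.548  -0.0193  0.08  ] [ 0.5412 -0.0167  0.08  ]
outer zbest 0.0681 gap 0.004 [0.5412 0.0443 0.074 ] [0.544  0.0499 0.074 ]
fin zbest 0.1053 gap 0.005 [0.54   0.1297 0.11  ] [0.5416 0.1359 0.11  ]
cap zbest 0.0098 gap 0.0044 [ 0.4431 -0.0895  0.018 ] [ 0.4472 -0.0829  0.018 ]
stop face top [0.5717 0.1658 0.02  ]
stop face bot [0.5039 0.1656 0.02  ]
inner-end L [ 0.5824 -0.1864  0.02  ]
inner-end bot [ 0.5137 -0.1872  0.02  ]
rail out near L [0.4935 0.1795 0.    ]
rail out near R [ 0.5042 -0.1978  0.    ]
```

The inner pot is the raised one: its lid top triangulates to 86 mm, against 68 mm for the outer. The press origin is about (0.546,-0.080), and its y axis is tilted about 1.6° from world y. I'll rotate the tool to align with the press and rise.

Request:
carry_out(
  series=[
    [[0,0,-10],-7.1],
    [[0,0,-10],-7.1],
    [[0,0,-10],-7.1],
    [[0,0,-10],-7.1],
    [[0,0,-10],-7.1],
    [[0,0,-10],-7.1],
    [[0,0,0],-7.1],
    [[0,0,0],-7.1],
    [[0,0,0],-7.1],
    [[0,0,0],-7.1],
  ],
  fingers=40,
  squeeze=60,
)

```text
clock: 0.93
position: [0.1725, -0.5448, 0.2875]
ee_rot: [-0.007, 1.0, -0.005, -0.001]
contact_force: [-0.5, 0.2, 0.0]
width: 0.0401
```

```bash
cat > st.py <<'E'
from rig import manip
import numpy as np,sys
from scipy.spatial.transform import Rotation as Ro
s=manip.get_state();w=s["ee_rot"];R=Ro.from_quat([*w[1:],w[0]]).as_matrix()
print("t",round(s["clock"],2),"pos",s["position"].round(4),"yaw",np.degrees(np.arctan2(R[1,0],R[0,0])).round(2),"tz",R[:,2].round(4),"F",s["contact_force"].round(1),"w",round(s["width"],4))
if len(sys.argv)>3:
    g=np.array(list(map(float,sys.argv[1:4])));print("tool shift mm",(R.T@(g-s["position"])*1000).round(1))
E
python3 st.py 0.541 0.132 0.29
```

```text
t 0.93 pos [ 0.1725 -0.5448  0.2875] yaw -0.58 tz [-0.0026  0.0142 -0.9999] F [-0.5  0.2  0. ] w 0.0401
tool shift mm [ 361.7 -680.5    6.2]
```

Request:
carry_out(
  series=[
    [[18,-34,0],-2.2],
    [[18,-34,0],0],
    [[18,-34,0],0],
    [[18,-34,0],0],
    [[18,-34,0],0],
    [[18,-34,0],0],
    [[18,-34,0],0],
    [[18,-34,0],0],
    [[18,-34,0],0],
    [[18,-34,0],0],
  ],
)

```text
clock: 1.77
position: [0.3443, -0.192, 0.2852]
ee_rot: [-0.01, 1.0, 0.01, -0.003]
contact_force: [-0.1, 0.6, 0.2]
width: 0.0402
```

```bash
python3 st.py 0.541 0.132 0.25
```

```text
t 1.77 pos [ 0.3443 -0.192   0.2852] yaw 1.13 tz [-0.0067  0.0193 -0.9998] F [-0.1  0.6  0.2] w 0.0402
tool shift mm [ 203.2 -319.3   40.2]
```

Request:
carry_out(
  series=[
    [[20,-32,0],-0.5],
    [[20,-32,0],0],
    [[20,-32,0],0],
    [[20,-32,0],0],
    [[20,-32,0],0],
    [[20,-32,0],0],
    [[20,-32,0],0],
    [[20,-32,10],0],
    [[20,-32,10],0],
    [[15,-20,10],0],
  ],
)

```text
clock: 2.6
position: [0.5346, 0.144, 0.2597]
ee_rot: [-0.01, 1.0, 0.016, -0.001]
contact_force: [-0.0, -0.5, 0.7]
width: 0.04
```

Request:
carry_out(
  series=[
    [[0,0,0],0],
    [[0,0,0],0],
  ],
)

```text
clock: 2.77
position: [0.5355, 0.1491, 0.2557]
ee_rot: [-0.01, 1.0, 0.02, -0.004]
contact_force: [0.1, 0.5, 0.6]
width: 0.0402
```

```bash
python3 st.py 0.541 0.132 0.20
python3 - <<'E'
from rig import manip
import cv2,pickle
s=manip.get_state();d=manip.get_image("wrist");pickle.dump((s,d),open("w1.pkl","wb"))
print(d["K"],d["mount"]);cv2.imwrite("pics/w1.png",cv2.convertScaleAbs(d["frame"],alpha=1.4))
E
```

```text
t 2.77 pos [0.5355 0.1491 0.2557] yaw 2.24 tz [-0.0081  0.0207 -0.9998] F [0.1 0.5 0.6] w 0.0402
tool shift mm [ 5.2 18.5 55.2]
[[371.64829954   0.         318.15293092]
 [  0.         371.64829954 240.13760272]
 [  0.           0.           1.        ]] [[ 9.99998590e-01 -1.53295014e-03  6.85079348e-04  4.60382019e-05]
 [ 1.29817104e-03  9.64637288e-01  2.63577726e-01 -6.67764452e-02]
 [-1.06490459e-03 -2.63576465e-01  9.64637918e-01 -1.42111545e-01]
 [ 0.00000000e+00  0.00000000e+00  0.00000000e+00  1.00000000e+00]]
```

View pics/w1.png

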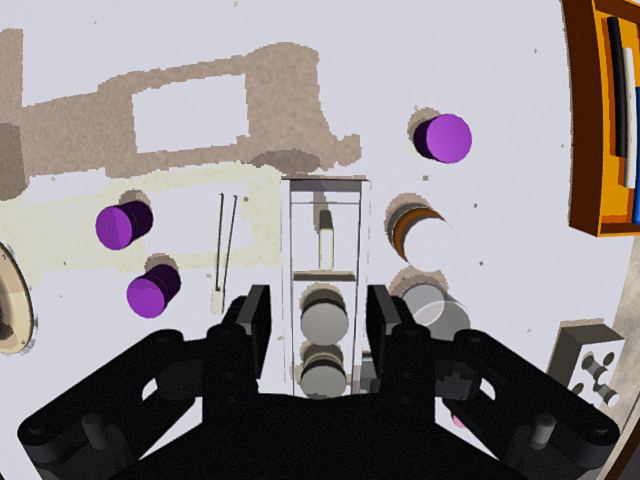

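Wrist view: fin top at about (326,248), stop bar (290–362, 180–203), pots at (324,317) and (323,378). The jaws are parallel to the rails.

```bash
cat > wr.py <<'E'
import numpy as np,cv2
from scipy.spatial.transform import Rotation as Ro
def wplane(s,d,uv,z):
    K=d["K"];M=np.array(d["mount"]);w=s["ee_rot"];R=Ro.from_quat([*w[1:],w[0]]).as_matrix()
    x=(uv[0]-K[0,2])/K[0,0];y=(uv[1]-K[1,2])/K[1,1];r=np.hypot(x,y)
    ray=np.r_[np.sin(r)*np.r_[x,y]/max(r,1e-9),np.cos(r)]
    o=s["position"]+R@M[:3,3];v=R@M[:3,:3]@ray
    return (o+v*(z-o[2])/v[2]).round(4)
E
python3 - <<'E'
from wr import *;import pickle
s,d=pickle.load(open("w1.pkl","rb"))
for n,uv,z in [("fin",(326.5,248),.11),("finends",(325,226),.11),("fine2",(327,269.5),.11),("stop in L",(290,203),.02),("stop in R",(362,204),.02),("stop out",(325,180),.02),("shut",(324.5,317),.074),("raised",(323,379),.086),("raillow",(284,390),.022),("railhi",(284,185),.022)]: print(n,wplane(s,d,uv,z))
E
```

```text
fin [0.542  0.1341 0.11  ]
finends [0.54   0.1521 0.11  ]
fine2 [0.5432 0.1158 0.11  ]
stop in L [0.5048 0.1561 0.02  ]
stop in R [0.5792 0.1581 0.02  ]
stop out [0.5399 0.1812 0.02  ]
shut [0.5442 0.0551 0.074 ]
raised [ 0.5455 -0.0101  0.086 ]
raillow [ 0.5001 -0.0755  0.022 ]
railhi [0.4984 0.1748 0.022 ]
```

```bash
python3 st.py 0.5415 0.134 0.125
```

```text
t 2.82 pos [0.5353 0.1489 0.2555] yaw 2.19 tz [-0.0083  0.0213 -0.9997] F [-0.3  0.2 -0.4] w 0.0401
tool shift mm [  6.6  17.9 130.1]
```

Request:
carry_out(
  series=[
    [[1.3,3.5,25],0.6],
    [[1.3,3.5,25],0],
    [[1.3,3.5,25],0],
    [[1.3,3.5,25],0],
    [[1.3,3.5,20],0],
    [[0,0,10],0],
    [[0,0,0],0],
  ],
)

```text
clock: 3.4
position: [0.5399, 0.1249, 0.1255]
ee_rot: [-0.009, 1.0, 0.01, -0.001]
contact_force: [0.2, 0.7, 0.6]
width: 0.0401
```

```bash
python3 st.py 0.5415 0.134 0.07
```

```text
t 3.4 pos [0.5399 0.1249 0.1255] yaw 1.1 tz [-0.0014  0.0185 -0.9998] F [0.2 0.7 0.6] w 0.0401
tool shift mm [ 1.8 -8.1 55.7]
```

Request:
carry_out(
  series=[
    [[1.5,-5,15],-0.5],
    [[0.5,-3,15],0],
    [[0,0,15],0],
    [[0,0,8],0],
    [[0,0,0],0],
  ],
)

```text
clock: 3.82
position: [0.5429, 0.1283, 0.0767]
ee_rot: [-0.009, 1.0, 0.011, 0.003]
contact_force: [-0.0, 0.1, 0.0]
width: 0.0398
```

Request:
carry_out(
  series=[
    [[0,0,0],0],
    [[0,0,0],0],
    [[0,0,0],0],
    [[0,0,0],0],
    [[0,0,0],0],
    [[0,0,0],0],
  ],
  fingers=0,
  squeeze=50,
)

```text
clock: 4.32
position: [0.5426, 0.127, 0.0794]
ee_rot: [-0.009, 1.0, 0.01, 0.004]
contact_force: [0.6, -0.4, -4.3]
width: 0.0114
```

```bash
python3 st.py 0.5415 0.134 0.07
```

```text
t 4.32 pos [0.5426 0.127  0.0794] yaw 1.12 tz [ 0.0069  0.0175 -0.9998] F [ 0.6 -0.4 -4.3] w 0.0114
tool shift mm [-1.1 -6.9  9.5]
```

Request:
carry_out(
  series=[
    [[0,0,2],0],
    [[0,0,0],0],
  ],
)

```text
clock: 4.48
position: [0.5427, 0.1271, 0.0792]
ee_rot: [-0.009, 1.0, 0.01, 0.004]
contact_force: [-0.6, -0.9, -4.0]
width: 0.0109
```

Request:
carry_out(
  series=[
    [[0,-5,0],0],
    [[0,-5,0],0],
    [[0,0,0],0],
  ],
)

```text
clock: 4.73
position: [0.5423, 0.1374, 0.0789]
ee_rot: [-0.008, 1.0, 0.01, 0.003]
contact_force: [-0.5, 0.3, -0.6]
width: 0.0115
```

Request:
carry_out(
  series=[
    [[0,-3,0],0],
    [[0,0,0],0],
  ],
)

```text
clock: 4.9
position: [0.5424, 0.1403, 0.0789]
ee_rot: [-0.007, 1.0, 0.011, 0.003]
contact_force: [-1.0, -1.3, -1.9]
width: 0.0115
```

Request:
carry_out(
  series=[
    [[0,-3,0],0],
    [[0,0,0],0],
  ],
)

```text
clock: 5.07
position: [0.5424, 0.1403, 0.0789]
ee_rot: [-0.004, 1.0, 0.013, 0.003]
contact_force: [0.2, -2.9, -3.4]
width: 0.0114
```

Request:
carry_out(
  series=[
    [[0,-3,0],0],
    [[0,0,0],0],
  ],
)

```text
clock: 5.23
position: [0.5424, 0.1406, 0.079]
ee_rot: [-0.001, 1.0, 0.014, 0.003]
contact_force: [-0.2, -3.3, -6.5]
width: 0.0115
```

Request:
carry_out(
  series=[
    [[0,-3,0],0],
    [[0,0,0],0],
  ],
)

```text
clock: 5.4
position: [0.5424, 0.1407, 0.0791]
ee_rot: [0.002, 1.0, 0.014, 0.003]
contact_force: [-0.3, -3.5, -6.1]
width: 0.0113
```

Stop felt at TCP y = 0.1404, where the fin is at +225. The raised pot is centred with the fin at +150, so the TCP must go to y ≈ 0.0655.

Request:
carry_out(
  series=[
    [[0,6,0],0],
    [[0,8,0],0],
    [[0,8,0],0],
    [[0,8,0],0],
    [[0,8,0],0],
    [[0,8,0],0],
    [[0,8,0],0],
    [[0,6,0],0],
    [[0,4,0],0],
    [[0,0,0],0],
  ],
)

```text
clock: 6.23
position: [0.5442, 0.0747, 0.0795]
ee_rot: [-0.003, 1.0, 0.012, 0.004]
contact_force: [-0.9, 2.8, -1.3]
width: 0.0113
```

```bash
python3 st.py 0.5445 0.0655 0.079
```

```text
t 6.23 pos [0.5442 0.0747 0.0795] yaw 1.36 tz [ 0.007   0.0061 -1.    ] F [-0.9  2.8 -1.3] w 0.0113
tool shift mm [0.1 9.2 0.5]
```

Request:
carry_out(
  series=[
    [[0,4,0],0],
    [[0,4,0],0],
    [[0,0,0],0],
  ],
)

```text
clock: 6.48
position: [0.5445, 0.0659, 0.0795]
ee_rot: [-0.003, 1.0, 0.012, 0.004]
contact_force: [-1.1, 1.1, -3.6]
width: 0.0114
```

```bash
python3 st.py 0.5445 0.0655 0.079
```

```text
t 6.48 pos [0.5445 0.0659 0.0795] yaw 1.34 tz [ 0.007   0.0063 -1.    ] F [-1.1  1.1 -3.6] w 0.0114
tool shift mm [0.  0.4 0.5]
```

Request:
carry_out(
  series=[
    [[0,0,0],0],
    [[0,0,0],0],
    [[0,0,0],0],
    [[0,0,0],0],
  ],
  fingers=40,
)

```text
clock: 6.82
position: [0.5467, 0.064, 0.0807]
ee_rot: [-0.001, 1.0, 0.013, 0.006]
contact_force: [0.0, 0.7, 0.4]
width: 0.0401
```

Request:
carry_out(
  series=[
    [[0,0,-10],0],
    [[0,0,-20],0],
    [[0,0,-25],0],
    [[0,0,-25],0],
    [[0,0,-25],0],
    [[0,0,-25],0],
    [[0,0,-25],0],
    [[0,0,-25],0],
    [[0,0,0],0],
  ],
)

```text
clock: 7.57
position: [0.5441, 0.0637, 0.2749]
ee_rot: [0.0, 1.0, 0.014, 0.008]
contact_force: [0.8, 0.5, 0.8]
width: 0.0401
```

```bash
python3 st.py 0.547 -0.0785 0.26
python3 - <<'E'
from rig import manip
import cv2,pickle,numpy as np
s=manip.get_state();d=manip.get_image("wrist");pickle.dump((s,d),open("w2.pkl","wb"))
e=manip.get_image("scene")["frame"][195:350,240:435]
a=cv2.resize(d["frame"],(560,420));b=cv2.resize(e,None,fx=3.2,fy=3.2,interpolation=cv2.INTER_CUBIC)
cv2.imwrite("pics/w2.png",cv2.convertScaleAbs(d["frame"],alpha=1.4));cv2.imwrite("pics/s2.png",cv2.convertScaleAbs(b,alpha=1.5))
E
```

```text
t 7.57 pos [0.5441 0.0637 0.2749] yaw 1.59 tz [ 0.0152  0.     -0.9999] F [0.8 0.5 0.8] w 0.0401
tool shift mm [ -1.3 142.2  15. ]
```

View pics/w2.png

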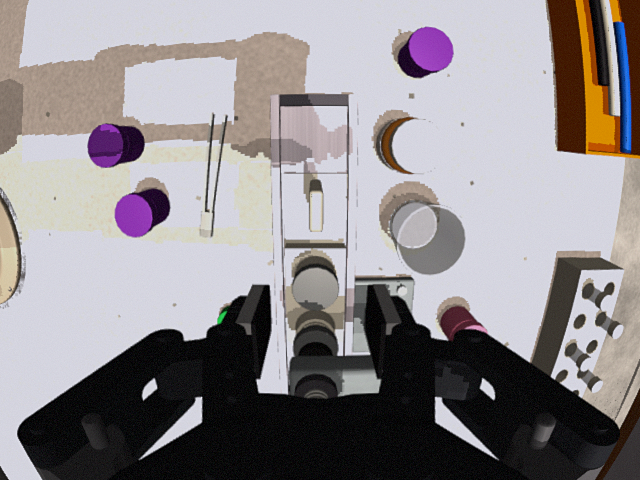

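View pics/s2.png

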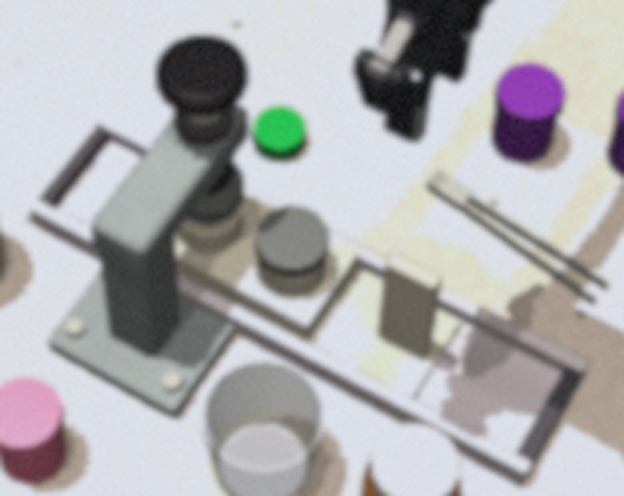

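Request:
carry_out(
  series=[
    [[0,15,0],0],
    [[0,20,0],0],
    [[0,20,0],0],
    [[0,20,0],0],
    [[0,20,0],0],
    [[0,20,0],0],
    [[0,15,0],0],
    [[0,8,0],0],
    [[0,0,0],0],
  ],
  fingers=0,
)

```text
clock: 8.42
position: [0.5386, -0.0773, 0.2593]
ee_rot: [-0.002, 1.0, 0.016, -0.007]
contact_force: [-0.6, 0.4, 0.2]
width: -0.0001
```

```bash
python3 st.py 0.547 -0.078 0.215
python3 - <<'E'
from wr import *;import pickle
s,d=pickle.load(open("w2.pkl","rb"))
for n,uv,z in [("fin",(316,207.5),.11),("fin e1",(316,230),.11),("fin e2",(316,189),.11),("stop",(314,107),.02),("rackend",(314,173),.02),("shut",(315,283),.074)]: print(n,wplane(s,d,uv,z))
E
```

```text
t 8.42 pos [ 0.5386 -0.0773  0.2593] yaw 1.86 tz [-0.014   0.0044 -0.9999] F [-0.6  0.4  0.2] w -0.0001
tool shift mm [ 9.   1.2 44.2]
fin [0.5448 0.0749 0.11  ]
fin e1 [0.5452 0.0555 0.11  ]
fin e2 [0.5444 0.0906 0.11  ]
stop [0.5412 0.1668 0.02  ]
rackend [0.543  0.0961 0.02  ]
shut [ 0.5462 -0.0074  0.074 ]
```

Request:
carry_out(
  series=[
    [[5,1,12],0.3],
    [[3,0,12],0],
    [[1,0,8],0],
    [[0,0,5],0],
    [[0,0,0],0],
  ],
)

```text
clock: 8.83
position: [0.5454, -0.0748, 0.218]
ee_rot: [-0.004, 1.0, 0.013, -0.01]
contact_force: [-0.1, -0.1, 0.4]
width: -0.0002
```

```bash
python3 st.py 0.547 -0.078 0.208
```

```text
t 8.83 pos [ 0.5454 -0.0748  0.218 ] yaw 1.55 tz [-0.0194  0.0084 -0.9998] F [-0.1 -0.1  0.4] w -0.0002
tool shift mm [1.7 3.4 9.9]
```

Request:
carry_out(
  series=[
    [[1.5,3,5],0],
    [[0,0,5],0],
    [[0,0,5],0],
    [[0,0,5],0],
  ],
)

```text
clock: 9.17
position: [0.5473, -0.0769, 0.1991]
ee_rot: [-0.004, 1.0, 0.014, -0.008]
contact_force: [-2.3, 0.1, 5.5]
width: -0.0
```

Request:
carry_out(
  series=[
    [[0,0,6],0],
    [[0,0,6],0],
    [[0,0,6],0],
  ],
)

```text
clock: 9.42
position: [0.5473, -0.0769, 0.1863]
ee_rot: [-0.003, 1.0, 0.014, -0.006]
contact_force: [-4.1, 1.4, 15.6]
width: -0.0003
```

```bash
python3 st.py 0.547 -0.078 0.186
```

```text
t 9.42 pos [ 0.5473 -0.0769  0.1863] yaw 1.66 tz [-0.0113  0.0057 -0.9999] F [-4.1  1.4 15.6] w -0.0003
tool shift mm [-0.4  1.1  0.3]
```

Nearly at the stop. I'll press further and hold.

Request:
carry_out(
  series=[
    [[0,0,6],0],
    [[0,0,6],0],
    [[0,0,6],0],
    [[0,0,6],0],
  ],
)

```text
clock: 9.75
position: [0.5474, -0.0769, 0.1858]
ee_rot: [-0.0, 1.0, 0.015, 0.002]
contact_force: [-9.2, 1.9, 30.4]
width: 0.0001
```

Request:
carry_out(
  series=[
    [[0,0,6],0],
    [[0,0,6],0],
    [[0,0,6],0],
    [[0,0,6],0],
    [[0,0,6],0],
    [[0,0,6],0],
    [[0,0,6],0],
    [[0,0,6],0],
    [[0,0,6],0],
    [[0,0,6],0],
  ],
)

```text
clock: 10.58
position: [0.5475, -0.0769, 0.1859]
ee_rot: [0.007, 1.0, 0.016, 0.024]
contact_force: [-10.9, 2.3, 31.4]
width: -0.0
```

At the stop (z = 0.186, force steady at 31 N), held for over a second. Raising now.

Request:
carry_out(
  series=[
    [[0,0,-3],0],
    [[0,0,-5],0],
    [[0,0,-6],0],
    [[0,0,-6],0],
    [[0,0,-6],0],
    [[0,0,-8],0],
    [[0,0,-10],0],
    [[0,0,-15],0],
    [[0,0,-20],0],
    [[0,0,0],0],
  ],
)

```text
clock: 11.42
position: [0.5429, -0.0754, 0.2748]
ee_rot: [0.008, 0.999, 0.016, 0.027]
contact_force: [1.5, -1.1, 1.3]
width: 0.0
```

```bash
python3 st.py 0.5445 0.0665 0.26;python3 - <<'E'
from rig import manip
import cv2
e=manip.get_image("scene")["frame"][195:350,240:435]
b=cv2.resize(e,None,fx=3.8,fy=3.8,interpolation=cv2.INTER_CUBIC)
cv2.imwrite("pics/s3.png",cv2.convertScaleAbs(b,alpha=1.5))
E
```

```text
t 11.42 pos [ 0.5429 -0.0754  0.2748] yaw 1.83 tz [ 0.054  -0.0148 -0.9984] F [ 1.5 -1.1  1.3] w 0.0
tool shift mm [   5.3 -142.    12.8]
```

View pics/s3.png

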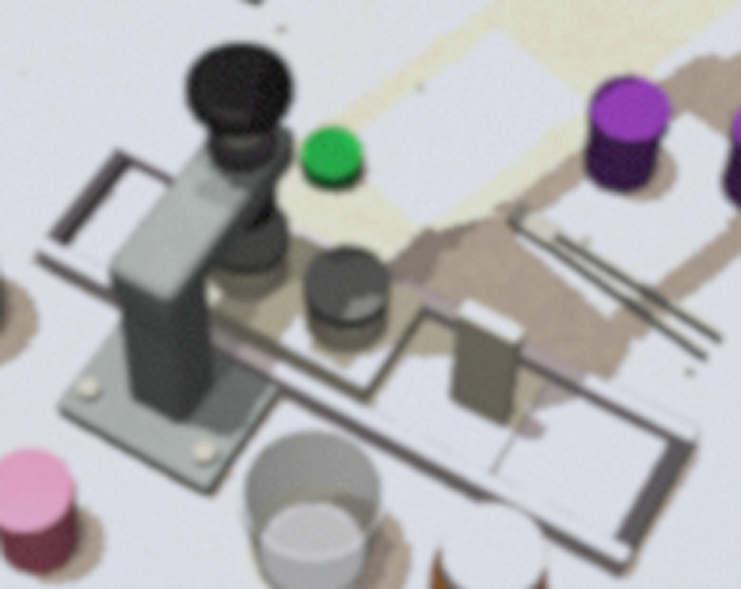

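The knob is back up at (240,85), and the inner pot's lid now sits low at (245,240), level with the other. Next I regrasp the fin, which this view shows at (487,360).

Request:
carry_out(
  series=[
    [[1,-15,0],0],
    [[1,-20,0],0],
    [[1,-20,0],0],
    [[1,-20,0],0],
    [[1,-20,0],0],
    [[0,-20,0],0],
    [[0,-17,0],0],
    [[0,-8,0],0],
    [[0,0,0],0],
  ],
  fingers=40,
)

```text
clock: 12.22
position: [0.5391, 0.0695, 0.2606]
ee_rot: [0.007, 1.0, 0.014, 0.017]
contact_force: [0.4, -0.2, -0.3]
width: 0.0396
```

```bash
python3 st.py 0.5448 0.0685 0.13
```

```text
t 12.22 pos [0.5391 0.0695 0.2606] yaw 1.6 tz [ 0.0336 -0.0136 -0.9993] F [ 0.4 -0.2 -0.3] w 0.0396
tool shift mm [  1.3  -0.7 130.7]
```

Request:
carry_out(
  series=[
    [[0,0,20],0],
    [[0,0,25],0],
    [[0,0,25],0],
    [[0,0,25],0],
    [[0,0,20],0],
    [[0,0,10],0],
    [[0,0,0],0],
  ],
)

```text
clock: 12.8
position: [0.5437, 0.062, 0.1289]
ee_rot: [0.01, 1.0, 0.014, 0.016]
contact_force: [-0.3, -0.7, 0.3]
width: 0.0401
```

```bash
python3 st.py 0.5448 0.068 0.075
```

```text
t 12.8 pos [0.5437 0.062  0.1289] yaw 1.62 tz [ 0.033  -0.019  -0.9993] F [-0.3 -0.7  0.3] w 0.0401
tool shift mm [-0.5 -7.1 53.8]
```

Request:
carry_out(
  series=[
    [[0,-5,15],0],
    [[0,-2,15],0],
    [[0,0,15],0],
    [[0,0,7],0],
    [[0,0,0],0],
  ],
)

```text
clock: 13.22
position: [0.5469, 0.0639, 0.0761]
ee_rot: [0.011, 1.0, 0.013, 0.017]
contact_force: [0.2, 0.5, 0.7]
width: 0.0401
```

Request:
carry_out(
  series=[
    [[0,0,0],0],
    [[0,0,0],0],
    [[0,0,0],0],
    [[0,0,0],0],
    [[0,0,0],0],
  ],
  fingers=0,
  squeeze=40,
)

```text
clock: 13.63
position: [0.5439, 0.0627, 0.0775]
ee_rot: [0.011, 1.0, 0.013, 0.014]
contact_force: [-0.0, -0.6, -4.7]
width: 0.0115
```

```bash
python3 st.py
```

```text
t 13.63 pos [0.5439 0.0627 0.0775] yaw 1.46 tz [ 0.0278 -0.0224 -0.9994] F [-0.  -0.6 -4.7] w 0.0115
```

Request:
carry_out(
  series=[
    [[0,-6,1],0],
    [[0,-8,1],0],
    [[0,-8,0],0],
    [[0,-8,0],0],
    [[0,-8,0],0],
    [[0,-8,0],0],
    [[0,-8,0],0],
    [[0,-6,0],0],
    [[0,-4,0],0],
    [[0,0,0],0],
  ],
)

```text
clock: 14.47
position: [0.5419, 0.1226, 0.0774]
ee_rot: [0.02, 1.0, 0.015, 0.014]
contact_force: [-1.5, -4.3, -0.4]
width: 0.0115
```

Request:
carry_out(
  series=[
    [[0,-4,0],0],
    [[0,-3,0],0],
    [[0,-3,0],0],
    [[0,0,0],0],
  ],
)

```text
clock: 14.8
position: [0.5416, 0.1325, 0.0774]
ee_rot: [0.021, 1.0, 0.015, 0.014]
contact_force: [-1.0, -1.7, -0.3]
width: 0.0114
```

Request:
carry_out(
  series=[
    [[0,-3,0],0],
    [[0,-3,0],0],
  ],
)

```text
clock: 14.97
position: [0.5416, 0.1372, 0.0775]
ee_rot: [0.023, 1.0, 0.015, 0.014]
contact_force: [-1.8, -8.9, 6.1]
width: 0.0116
```

Request:
carry_out(
  series=[
    [[0,-3,0],0],
    [[0,-3,0],0],
  ],
)

```text
clock: 15.13
position: [0.5415, 0.1381, 0.0779]
ee_rot: [0.028, 0.999, 0.017, 0.014]
contact_force: [-0.6, -11.2, 1.4]
width: 0.0114
```

Request:
carry_out(
  series=[
    [[0,0,0],0],
    [[0,0,0],0],
    [[0,0,0],0],
    [[0,0,0],0],
  ],
  fingers=40,
)

```text
clock: 15.47
position: [0.5456, 0.1405, 0.0791]
ee_rot: [0.025, 0.999, 0.016, 0.018]
contact_force: [-1.4, -0.6, 0.5]
width: 0.0401
```

Request:
carry_out(
  series=[
    [[0,0,-10],0],
    [[0,0,-20],0],
    [[0,0,-25],0],
    [[0,0,-25],0],
    [[0,0,-25],0],
    [[0,0,-25],0],
    [[0,0,-25],0],
    [[0,0,-25],0],
    [[0,0,0],0],
  ],
)

```text
clock: 16.22
position: [0.5391, 0.1536, 0.2723]
ee_rot: [0.022, 0.999, 0.017, 0.021]
contact_force: [1.4, -0.6, 0.7]
width: 0.0404
```

```bash
python3 st.py;python3 - <<'E'
from rig import manip
import cv2,pickle,numpy as np
s=manip.get_state();d=manip.get_image("wrist");pickle.dump((s,d),open("w3.pkl","wb"))
e=manip.get_image("scene")["frame"][195:350,240:435]
b=cv2.resize(e,(400,318),interpolation=cv2.INTER_CUBIC);a=cv2.resize(d["frame"][60:420,200:470],(398,531),interpolation=cv2.INTER_CUBIC)
c=np.zeros((531,800,3),np.uint8);c[:,:398]=a;c[:318,400:]=b
cv2.imwrite("pics/f.png",cv2.convertScaleAbs(c,alpha=1.5))
E
```

```text
t 16.22 pos [0.5391 0.1536 0.2723] yaw 1.98 tz [ 0.0431 -0.0423 -0.9982] F [ 1.4 -0.6  0.7] w 0.0404
```

View pics/f.png

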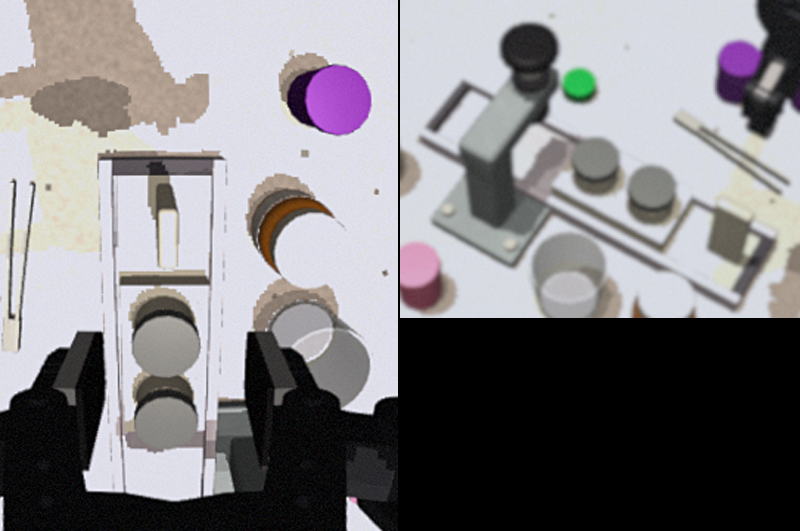

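The rack's end meets the stop bar (left half, row 175) with no gap. Both pots stand at (165,335) and (165,415) with equal low lids, the bystanders are unmoved, and the arm is clear. Handing in.

```bash
python3 -c "
from rig import manip
print(manip.sign_off())"
```

```text
the job is handed in; nothing more can be done
None
```

The job is done and handed in at about 16 s of the 72 s allowed; it reported no verdict.

- **Raised pot:** it was the inner one. Its lid top measured 86 mm high in the two camera views, against 68 mm for the other.
- **Centring:** I first nudged the rack about 13 mm outward until it touched the outer stop, to get a reference. Then I slid it 74.5 mm inward, where 75 mm was the exact figure.
- **Pressing:** I pushed the knob from 208 mm down to its stop at 186 mm, at about 31 N, and held it for over a second. Afterwards the knob was back up and both lids looked level.
- **Return:** I slid the rack out about 75 mm until it met the stop firmly (11 N), then let go and moved the arm clear.

The last pictures showed no gap at the stop, both pots standing in the rack, and the other things in view where they had been.

Two checks disagreed slightly. The scene and top cameras differed by about 5 mm. The wrist camera put the fin-to-pot distance 4–6 mm short of the given figure, so I relied on the stop felt by contact for centring. The tool also tilted up to about 3.5° over the run, without visible effect.

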